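# Shine the torch into the ticket printer

## Task

A ticket is stuck in the ticket printer: pull the flap on its front all the way down, then draw the torch out of the sloping stand, turn it level and hold it up just outside the open mouth, its lens pointing straight in. Finish while holding the torch there in the gripper, touching neither printer nor flap with the torch, and leave the hand stamp and the other things on the desk as they are.

Things in the scene. Friction and masses are not known exactly. Their poses are not given: they have to be found in the camera images.
- printer: Fixed grey ticket printer, 240 (x) x 260 (y) x 180 mm high. Origin: centre of its underside on the desk; z up; its front looks along its -x, the face at x = -120. In it a mouth 168 wide, 56 to 168 above the desk, 120 deep, rollers from 80 mm inside, shut by a bottom-hinged flap. Cheeks beside the mouth 46 wide, top 12 thick.
- mouth (a point): Centre of the printer's mouth, in the plane of the front face, 115 mm above the desk; axes as the printer's: its x points into the mouth.
- flap (a joint): Angle of the printer's flap, rad: 0 = shut (upright), 1.4 = all the way down (a stop, nearly level). Stiff hinge (0.25 N m friction): it stays where it is left. Panel 160 wide, 10 thick, reaching 109 mm above the hinge; its inner face 1 and outer face 11 mm in front of the printer's front face when shut.
- flap_hinge (a point): Middle of the flap's hinge line (along the printer's y), 60 mm above the desk in the plane of the front face. It turns with the flap: its z points from the hinge up the panel, its -x out of the panel.
- flap_handle (a point): Middle of the flap's handle: steel bar 10 mm thick, 100 long along the printer's y, on two end posts, its centre line 42 mm off the panel's outer face; 104 above and 53 in front of the hinge when shut (164 above the desk). The panel reaches 5 mm above it. A finger fits from above between bar and panel. Axes as the flap's.
- stand: Fixed grey stand: base plate 150 (x) x 190 (y) x 12 mm, two equal square sockets at y = +55 and -55, each holding a black tool; the torch may be in either. Origin: on the desk, 10 mm from the plate's middle towards +x; z up. The sockets slope up towards the stand's +x, 40 degrees above level; bore 30 x 30, 60 deep, outside 38 x 38; mouth's centre at x = -9, z = 69.
- torch_mid (a point): Torch, black, 165 mm long, 0.2 kg: point half-way along its axis. x points to the lens; roll means nothing. Round barrel 28 mm diameter for 125 mm from the tail, then a round head flaring to 40, clear lens at the end. In the stand its tail is 60 mm down the socket, head up; bare barrel from 22 mm behind this point to 42 mm ahead is free to grip. It slides out along its axis, 1 mm play all round.
- torch_lens (a point): Centre of the torch's lens, 82.5 mm ahead of torch_mid on its axis.
- torch_tail (a point): Centre of the torch's tail end, 82.5 mm behind torch_mid on its axis.
- stamp_mid (a point): The hand stamp in the other socket, to be left there: the same black barrel, but with a square block head 40 x 40 mm; 165 mm long, this point is half-way along its axis, x axis towards the head.
- mug: White mug, 80 mm diameter, 95 high, handle at its +y. Origin: centre of its underside. Leave alone.
- calculator: Desk calculator, 150 x 100 x 21 mm, origin at the centre of its underside. Leave alone.
- stapler: Stapler, 135 (x) x 32 x 48 mm high, origin at the centre of its underside. Leave alone.
- inkpad: Ink pad tin, 70 x 110 x 20 mm, origin at the centre of its underside. Leave alone.
Things that resemble listed ones, but are neither listed nor needed, are in the scene too. What is shaped like the stand but purple or red is not meant.

How it is judged:
On the way, in this order (a step that is already met when the one before it is completed fails the run):
1. the flap is pulled all the way down (value of joint flap above 1.25 rad), for 0.2 s.
2. the torch is out of its socket, raised, and carried by the gripper alone (height (world z) of torch_mid above 0.11 m and height (world z) of torch_tail above 0.07 m and contact force between the fingers and torch above 1 N and contact force between torch and stand below 0.3 N), for 0.2 s.
At the end, for the whole second after the job is handed in: Flap over 1.25 rad; torch held still, clear of printer and stand, within 0.2 rad of level and 0.26 rad of straight in; lens from 130 mm outside to 20 mm inside the front face, within 50 mm sideways, 40 below to 50 mm above the mouth centre; stamp and other things moved under 30 mm (value of joint flap above 1.25 rad and contact force between the fingers and torch above 1 N and contact force between torch and printer below 0.3 N and contact force between torch and stand below 0.3 N and height (world z) of torch_mid above 0.075 m and angle between the x axis of torch_mid and the x axis of mouth, either way round below 0.26 rad and angle between torch_mid's own x axis and vertical between 1.371 and 1.771 rad and x of torch_lens in the frame of mouth between -0.13 and 0.02 m and x of torch_tail in the frame of mouth below -0.13 m and y of torch_lens in the frame of mouth between -0.05 and 0.05 m and z of torch_lens in the frame of mouth between -0.04 and 0.05 m and linear speed of torch below 0.03 m/s and distance of each of stamp_mid, mug, calculator, stapler, inkpad from where it was at the start of the episode below 0.03 m); the arm keeps its last pose, push and grip.
It fails at once if the hand stamp is pulled out or another thing on the desk is shoved (distance of any of stamp_mid, mug, calculator, stapler, inkpad from where it was at the start of the episode above 0.03 m).
It also fails if it takes over 67 s, if anything falls off the work surface, if the arm or the gripper's body presses on something with over 40 N, if the wrist force passes 120 N, or if a joint passes its speed limit or range.

## Robot

A 6-joint arm with a two-finger parallel gripper is mounted at the origin on the work surface. World frame = base frame: x ahead of the robot, y to its left, z up, the work surface at z = 0. Lengths are in m, angles in rad, forces in N, time in s.
With the tool pointing down it reaches from about 0.3 to 0.825 m from the base axis. Payload 5.4 kg.
Tool frame: the origin (TCP) lies at the very end of the fingers, on their centre line; the grasp point (between the pads) lies arm.grip_depth behind it (arm.grip_depth is the distance from the TCP to the grasp point, in m); y points along the fingers, z is the direction in which the jaws open and shut, and the axes are right-handed (so a half turn about y gives the same grasp; the last joint's range is limited). The gripper opens to 92 mm and grips with 3 to 60 N. Pads are 20 mm wide; open, the fingers measure 128 mm over their backs; the gripper's body (75 mm by 189 mm) begins 69 mm behind the grasp point.
Start: joints at [0.97, 0.158, 1.597, -0, 1.386, -0.21], TCP at [0.219, 0.532, 0.215] pointing down, gripper open.
Joint ranges: [-2.91, 2.91], [-0.94, 2.29], [0.18, 2.7], [-1.29, 4.43], [0.17, 2.64], [-3, 3]. Speed limits (rad/s): [2.57, 2.57, 3.14, 3.14, 3.14, 3.14].

## Interface

Orientations are given as a 3x3 rotation matrix whose columns are the frame's x, y, z axes.
In Python, from bench import arm gives the robot as it stands.
- The arm moves only by the shell command python3 -m crank 'ROWS'. ROWS is JSON, a list of rows, each a list of 5 numbers: the closure, from 0 (fully open) to 1 (shut), then the shift along the tool's x, y, z in m, then the turn about the tool's y in rad. A call has 1 to 20 rows; each row shifts and turns the commanded pose from where the row before left it, along the tool's axes as they then stand; what a row does not reach is not made up. A row lasts 1/8 s, in which the tool goes at most 62.5 mm and 10.7 degrees, less where a joint would pass 70% of its speed; a pose out of reach is approached as far as the arm can. A call with a gripper value outside its range is refused whole. The fingers move at their own pace and stop on an object; the grip force is fixed at half the most. Time passes only in rows, so rows that do not move let the fingers close. It gives the time, the measured TCP pose, the force and the opening at its end, in the units of the state.
- arm.get_state(): the state, without advancing time (a new reading comes with each control period).
- arm.snapshot(name): name is "scene" or "top" or "wrist"; returns a dict with "frame" (480x640x3 uint8, blue, green, red), "K" (3x3 intrinsics, pixels), "R" (3x3) and "t" (3): a world point X has camera coordinates R X + t. Camera axes: x right, y down, z forward; pixel columns grow to the right and rows downward; lengths in m; the calibration is good to about 2 mm. A picture is of the moment at which its call begins. There is no depth.
- arm.job_done(): hands the job in, once; it reports no verdict.
The state is a dict: "clock": time; "q": joint angles; "qd": joint speeds; "effort": joint torques, N m; "tcp_pos": TCP position; "orientation": TCP orientation; "wrist_force": force on the tool from outside, world axes, zero at the start; "ft_torque": the same for the moment, N m; "gripper_width": opening from 0.0 (shut) to 1.0 (fully open).
Only numpy, scipy, OpenCV 4.12 (cv2) and the standard library are available. Lean on these libraries where they do the work, as an engineer would, in place of code of your own. Each camera call takes 0.05 s, during which the arm holds its last target.

## Working session

There is one attempt and no reset: what is moved stays moved. The work goes in short steps, Python scripts to look and compute and a shell command to move; the robot and the scene stay as the last step left them, time stands still between calls to the robot, and variables do not carry over. Pictures are saved under pics/ and viewed, and the job is handed in when it is done.

```bash
mkdir -p pics; ls; python3 - <<'E'
from bench import arm
import cv2,numpy as np
s=arm.get_state()
for k,v in s.items(): print(k,np.round(v,3).tolist())
print(arm.grip_depth)
for n in("scene","top","wrist"):
    d=arm.snapshot(n); cv2.imwrite(f"pics/{n}0.png",d["frame"]); 
    np.savez(f"{n}0.npz",**d)
    R=np.array(d["R"]);print(n,np.round(d["K"],1).tolist(),np.round(R,3).tolist(),np.round(-R.T@np.array(d["t"]),3))
E
```

```text
pics
clock 0.0
q [0.97, 0.159, 1.598, -0.0, 1.386, -0.21]
qd [-0.001, -0.0, -0.001, -0.001, -0.002, 0.002]
effort [0.001, -38.558, -32.211, 0.07, 0.038, -0.0]
tcp_pos [0.219, 0.531, 0.214]
orientation [[0.925, -0.001, 0.381], [-0.381, -0.002, 0.925], [-0.0, -1.0, -0.002]]
wrist_force [0.216, -0.316, 0.254]
ft_torque [-0.032, 0.001, 0.033]
gripper_width 0.997
0.0187
scene [[444.7, 0.0, 321.3], [0.0, 444.7, 234.9], [0.0, 0.0, 1.0]] [[0.748, 0.663, -0.011], [0.382, -0.443, -0.811], [-0.543, 0.603, -0.585]] [ 1.143 -0.852  0.803]
top [[550.8, 0.0, 321.5], [0.0, 550.8, 239.2], [0.0, 0.0, 1.0]] [[0.018, -1.0, 0.024], [-0.993, -0.021, -0.119], [0.12, -0.022, -0.993]] [ 0.333 -0.126  1.582]
wrist [[343.6, 0.0, 322.3], [0.0, 343.6, 245.4], [0.0, 0.0, 1.0]] [[0.381, 0.925, -0.002], [0.885, -0.364, 0.289], [0.266, -0.112, -0.957]] [0.142 0.562 0.384]
```

View pics/scene0.png

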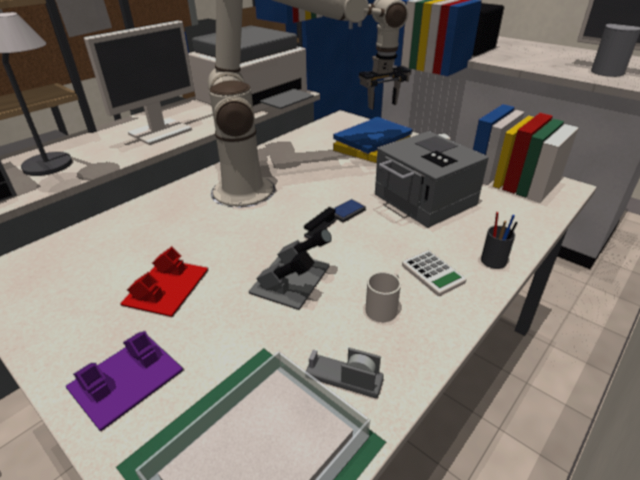

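View pics/top0.png

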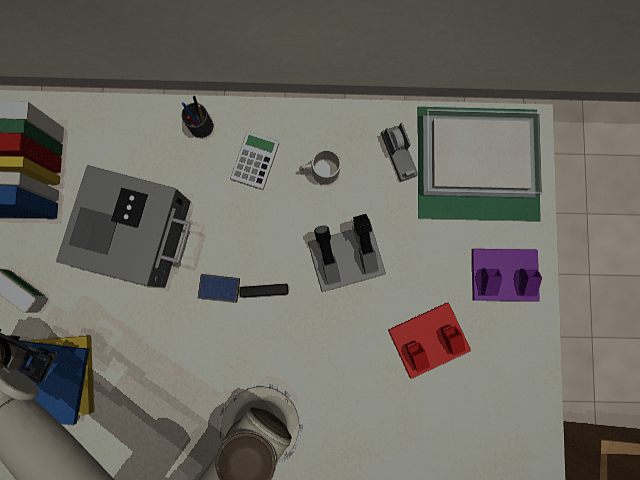

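View pics/wrist0.png

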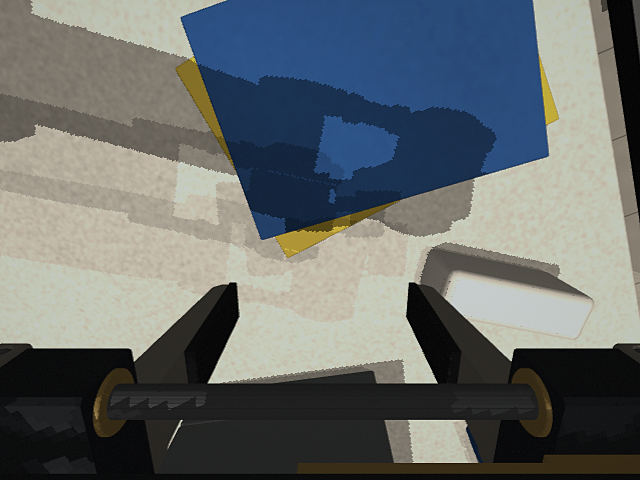

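```bash
python3 - <<'E'
import cv2,numpy as np
t=cv2.imread("pics/top0.png");s=cv2.imread("pics/scene0.png")
a=cv2.resize(t[200:300,290:400],None,fx=5,fy=5,interpolation=cv2.INTER_CUBIC)
b=cv2.resize(s[195:315,240:350],None,fx=4,fy=4,interpolation=cv2.INTER_CUBIC)
a=cv2.convertScaleAbs(a,alpha=1.6,beta=20)[:480,:400*1];b=cv2.convertScaleAbs(b,alpha=1.6,beta=20)[:480,:400]
cv2.imwrite("pics/c1.png",np.hstack([a,b]))
c=cv2.resize(t[155:300,50:210],None,fx=5,fy=5,interpolation=cv2.INTER_CUBIC)[:600]
c=cv2.resize(t[160:295,50:210],None,fx=4.4,fy=4.4,interpolation=cv2.INTER_CUBIC)
cv2.imwrite("pics/c2.png",cv2.convertScaleAbs(c,alpha=1.5,beta=20)[:600])
c=cv2.resize(s[120:230,360:500],None,fx=5,fy=5,interpolation=cv2.INTER_CUBIC)
cv2.imwrite("pics/c3.png",cv2.convertScaleAbs(c,alpha=1.5,beta=20)[:600])
E
```

```text
(no output)
```

View pics/c1.png

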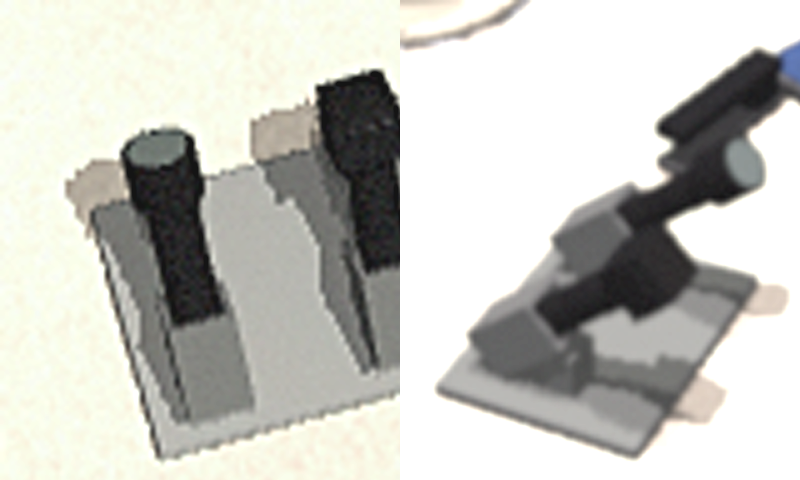

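View pics/c2.png

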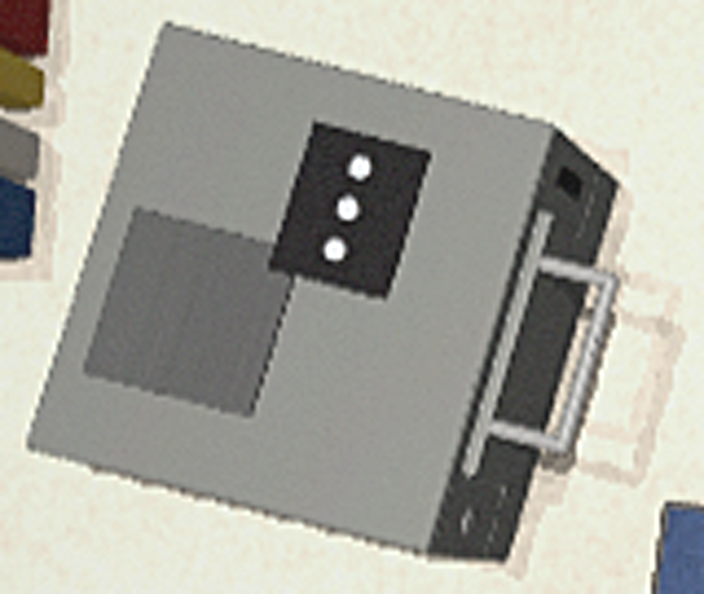

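View pics/c3.png

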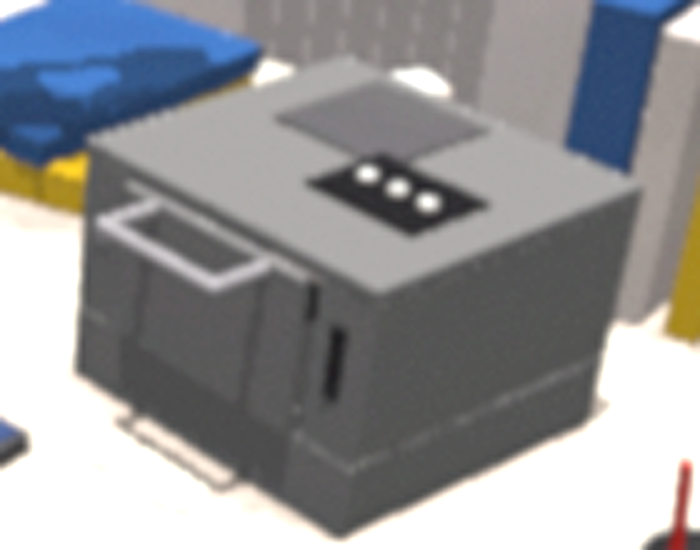

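```bash
cat > h.py <<'E'
import numpy as np,cv2
def cam(n):
    d=np.load(n+".npz");return d["K"],d["R"],d["t"]
def ray(c,u,v):
    K,R,t=c;return -R.T@t,R.T@np.linalg.solve(K,np.array([u,v,1.]))
def plane(c,u,v,z):
    o,d=ray(c,u,v);return o+d*(z-o[2])/d[2]
def proj(c,X):
    K,R,t=c;p=K@(R@np.array(X)+t);return p[:2]/p[2]
def tri(a,b):
    A=[];B=[]
    for o,d in(a,b):
        d=d/np.linalg.norm(d);P=np.eye(3)-np.outer(d,d);A.append(P);B.append(P@o)
    x=np.linalg.lstsq(np.vstack(A),np.hstack(B),rcond=None)[0];return x,[np.linalg.norm(P@x-b) for P,b in zip(A,B)]
E
python3 - <<'E'
from h import *
np.set_printoptions(precision=4,suppress=True)
T=cam("top0");S=cam("scene0")
g=lambda p,f,o:(p[0]/f+o[0],p[1]/f+o[1])
cor=[g(p,4.4,(50,160)) for p in [(165,22),(553,125),(430,552),(28,447)]]
P=[plane(T,u,v,.18) for u,v in cor];print("printer top T",np.array(P))
cs=[g(p,5,(360,120)) for p in [(380,293),(90,143),(350,60),(638,187)]]
Q=[plane(S,u,v,.18) for u,v in cs];print("S front-far,front-near,..",np.array(Q))
for k in(P,):print("edges",[np.linalg.norm(k[i]-k[(i+1)%4]) for i in range(4)])
fx=(P[0]+P[3]-P[1]-P[2])[:2];print("yaw from T",np.arctan2(fx[1],fx[0]), "centre",np.mean(P,0),np.mean(Q,0))
fy=(P[1]+P[0]-P[2]-P[3])[:2];print("y dir in T (sign?)",np.arctan2(fy[1],fy[0]))
# handle bar ends
hb=[g(p,4.4,(50,160)) for p in[(608,283),(563,445)]]
print("bar",[plane(T,u,v,.169) for u,v in hb])
# lens
print("lens",tri(ray(T,322,230),ray(S,325.5,235.75)))
# stand mask
t=cv2.imread("pics/top0.png");pl=[plane(T,*g(p,5,(290,200)),.012) for p in[(90,205),(160,458)]];print("plate left edge",pl)
print("plate right",plane(T,384,272,.012))
E
```

```text
printer top T [[0.6826 0.4506 0.18  ]
 [0.6263 0.2215 0.18  ]
 [0.3758 0.2793 0.18  ]
 [0.4315 0.5114 0.18  ]]
S front-far,front-near,.. [[0.6316 0.2145 0.18  ]
 [0.3855 0.2718 0.18  ]
 [0.4447 0.5002 0.18  ]
 [0.6845 0.4404 0.18  ]]
edges [np.float64(0.23590672661584816), np.float64(0.25704494899803887), np.float64(0.23874013964076493), np.float64(0.25829016072508315)]
yaw from T 1.3326423907511802 centre [0.5291 0.3657 0.18  ] [0.5366 0.3567 0.18  ]
y dir in T (sign?) -0.23210062986741922
bar [array([0.5351, 0.1876, 0.169 ]), array([0.4395, 0.2092, 0.169 ])]
lens (array([ 0.5326, -0.1584,  0.1339]), [np.float64(0.00018185938118738012), np.float64(0.00018185938118781177)])
plate left edge [array([ 0.5165, -0.1216,  0.012 ]), array([ 0.3727, -0.1643,  0.012 ])]
plate right [ 0.4318 -0.3406  0.012 ]
```

```bash
python3 - <<'E'
from h import *
np.set_printoptions(precision=4,suppress=True)
T=cam("top0");S=cam("scene0")
g=lambda p,f,o:((p[0]+.5)/f+o[0]-.5,(p[1]+.5)/f+o[1]-.5)
tt=[(165,22),(553,125),(430,552),(28,447),(608,283),(563,445)]
ss=[(638,187),(380,293),(90,143),(350,60),(215,285),(103,222)]
for a,b in zip(tt,ss):
    print(*tri(ray(T,*g(a,4.4,(50,160))),ray(S,*g(b,5,(360,120)))))
# stand plate front corners: T: left-bottom, right ; S
print(tri(ray(T,322,291.4),ray(S,*g((437-400,388),4,(240,195)))))
print(tri(ray(T,384,272),ray(S,*g((637-400,455),4,(240,195)))))
# green/board feature check: stand torch
print(proj(S,[.529,.366,.18]))
t=cv2.imread("pics/top0.png");s=cv2.imread("pics/scene0.png")
E
```

```text
[0.6818 0.451  0.1775] [np.float64(0.002729239405255799), np.float64(0.0027292394052541953)]
[0.6272 0.2228 0.1765] [np.float64(0.0009664571933690155), np.float64(0.0009664571933685643)]
[0.377  0.2817 0.1754] [np.float64(0.00010825099394550332), np.float64(0.00010825099394567566)]
[0.4337 0.5162 0.1732] [np.float64(0.0008923173863464996), np.float64(0.0008923173863455788)]
[0.5365 0.1895 0.1636] [np.float64(0.0004983849530620295), np.float64(0.0004983849530615791)]
[0.4401 0.2104 0.1659] [np.float64(0.0008280328263385589), np.float64(0.0008280328263384144)]
(array([ 0.3437, -0.2138, -0.1252]), [np.float64(0.056777305160115636), np.float64(0.05677730516011562)])
(array([ 0.4813, -0.3051, -0.0489]), [np.float64(0.06323291179527302), np.float64(0.06323291179527298)])
[431.5777 151.3631]
```

Two black tools are in the grey stand. The left one, with its head at (322,230) in the top view, has a round flared head and a pale lens disc, so it is the torch. The right one, at (362,228), has a square block head, so it is the stamp. The enlarged crop confirms both. The red and purple stands are decoys. First I'll turn and raise the arm.

```bash
python3 -m crank '[[1,0,-0.01,0,0.176],[1,0,-0.01,0,0.176],[1,0,-0.01,0,0.176],[1,0,-0.01,0,0.176],[1,0,-0.01,0,0.176],[1,0,-0.01,0,0.176],[1,0,-0.01,0,0.176],[1,0,-0.01,0,0.176],[1,0,0,0,0]]'
cat > go.py <<'E'
import sys,numpy as np
from bench import arm
np.set_printoptions(precision=4,suppress=True)
PC=np.array([.530,.368,0]);yaw=1.34
xp=np.array([np.cos(yaw),np.sin(yaw),0]);yp=np.array([-xp[1],xp[0],0]);F=PC-.12*xp
def out(o,z,lat=0): return F-o*xp+lat*yp+np.array([0,0,z])
def rep(*tg):
    s=arm.get_state();R=np.array(s["orientation"]);p=np.array(s["tcp_pos"])
    d=p-F
    print("t",round(s["clock"],2),"tcp",p,"out",round(-d@xp,4),"lat",round(d@yp,4),"zyaw",round(np.arctan2(R[1,2],R[0,2]),3),"F",np.round(s["wrist_force"],1),"w",round(s["gripper_width"],3),"q",np.round(s["q"],2))
    for t in tg: print("tool shift to",t,":",R.T@(t-p));p=t
E
python3 - <<'E'
from go import *
rep(out(.0295,.29),out(.0295,.146))
E
```

```text
clock: 1.27
tcp_pos: [0.2192, 0.5319, 0.2951]
orientation: [[-0.224, 0.001, 0.975], [-0.975, 0.001, -0.224], [-0.001, -1.0, 0.0]]
wrist_force: [-0.3, 1.3, 0.3]
gripper_width: 0.043
t 1.27 tcp [0.2192 0.5319 0.2951] out -0.2084 lat 0.34 zyaw -0.226 F [-0.3  1.3  0.3] w 0.043 q [0.97 0.12 1.49 0.   1.54 1.2 ]
tool shift to [0.4958 0.2225 0.29  ] : [0.2395 0.005  0.3389]
tool shift to [0.4958 0.2225 0.146 ] : [ 0.0002  0.144  -0.0001]
```

```bash
python3 -m crank '[[1,0.024,0,0.034,0.001],[1,0.024,0,0.034,0.001],[1,0.024,0,0.034,0.001],[1,0.024,0,0.034,0.001],[1,0.024,0,0.034,0],[1,0.024,0,0.034,0],[1,0.024,0,0.034,0],[1,0.024,0,0.034,0],[1,0.024,0,0.034,0],[1,0.024,0.005,0.033,0],[1,0,0.03,0,0],[1,0,0.03,0,0],[1,0,0,0,0]]'
python3 - <<'E'
from go import *
rep(out(.0295,.185),out(.0295,.146))
import cv2
for n in("scene","wrist"):
    d=arm.snapshot(n);np.savez(n+"1.npz",**d);cv2.imwrite(f"pics/{n}1.png",d["frame"])
f=cv2.imread("pics/scene1.png");c=cv2.resize(f[80:230,340:520],None,fx=4,fy=4,interpolation=cv2.INTER_CUBIC);cv2.imwrite("pics/s1c.png",c)
E
```

```text
clock: 2.9
tcp_pos: [0.492, 0.2198, 0.2263]
orientation: [[-0.228, -0.007, 0.974], [-0.974, -0.001, -0.228], [0.003, -1.0, -0.006]]
wrist_force: [0.1, 0.1, -0.0]
gripper_width: 0.008
t 2.9 tcp [0.492  0.2198 0.2263] out 0.0329 lat 0.0031 zyaw -0.23 F [ 0.1  0.1 -0. ] w 0.008 q [0.2  0.06 1.68 0.   1.41 0.43]
tool shift to [0.4958 0.2225 0.185 ] : [-0.0035  0.0413  0.0033]
tool shift to [0.4958 0.2225 0.146 ] : [-0.0001  0.039   0.0002]
```

View pics/s1c.png

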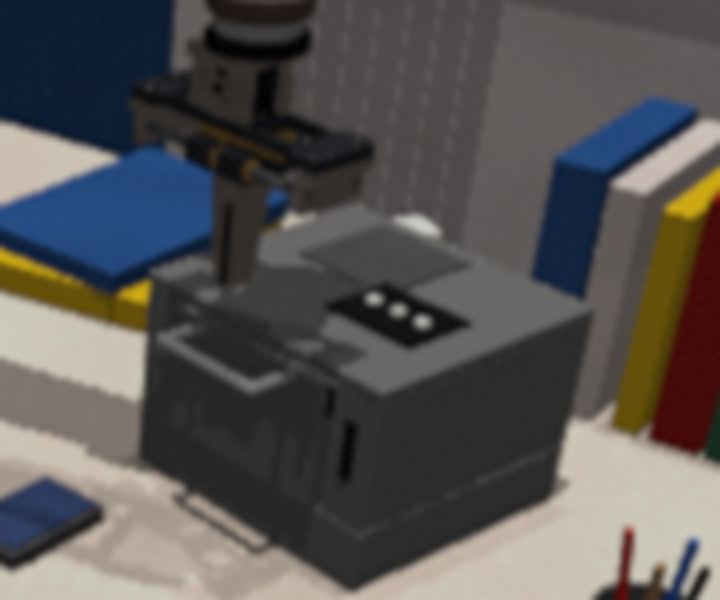

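View pics/wrist1.png

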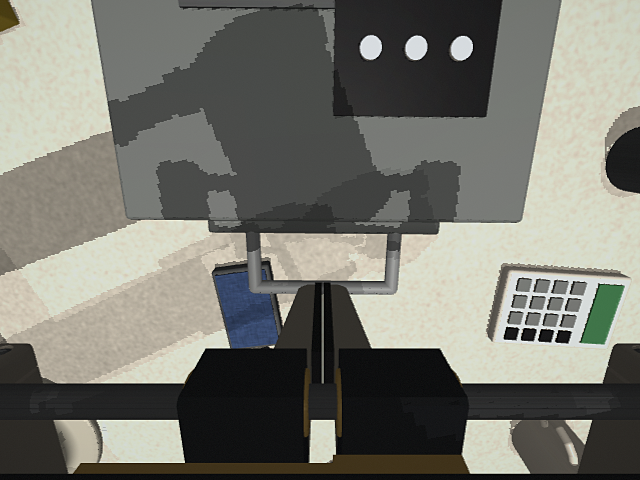

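```bash
python3 - <<'E'
from go import *
from h import *
W=cam("wrist1")
for u,v in[(262,287),(384,287)]:
    p=plane(W,u,v,.164);d=p-F;print("bar ctr",p,"out",-d@xp,"lat",d@yp)
for u,v in[(210,228),(438,231)]:
    p=plane(W,u,v,.169);d=p-F;print("panel top outer",p,"out",-d@xp,"lat",d@yp)
for u,v in[(130,219),(522,220)]:
    p=plane(W,u,v,.18);d=p-F;print("front edge",p,"out",-d@xp,"lat",d@yp)
print(proj(W,[.492,.2198,.2263]))
E
```

```text
bar ctr [0.4441 0.209  0.164 ] out 0.054413636066775746 lat 0.047273546941204295
bar ctr [0.5321 0.1886 0.164 ] out 0.054210079691996746 lat -0.04305666502166062
panel top outer [0.4229 0.2615 0.169 ] out 0.008216144353154035 lat 0.07989021316899253
panel top outer [0.5752 0.2237 0.169 ] out 0.01009536850751785 lat -0.07702369175105458
front edge [0.3784 0.2809 0.18  ] out -0.00048405225500330456 lat 0.1276881760893825
front edge [0.6261 0.2223 0.18  ] out -0.00019637808735783652 lat -0.12691789253777264
[321.0313 297.3465]
```

```bash
python3 -m crank '[[1,-0.004,0.02,0,0],[1,0,0.03,0,0],[1,0,0.032,0,0],[1,0.004,0,0,0],[1,0.006,0,0,0],[1,0.006,0.003,0,0],[1,0.006,0.004,0,0],[1,0.006,0.005,0,0],[1,0,0,0,0]]'
python3 - <<'E'
from go import *
rep(out(.06,.13))
E
```

```text
clock: 4.12
tcp_pos: [0.488, 0.1963, 0.135]
orientation: [[-0.23, -0.001, 0.973], [-0.973, -0.001, -0.23], [0.001, -1.0, -0.001]]
wrist_force: [1.0, -0.8, 0.2]
gripper_width: 0.007
t 4.12 tcp [0.488  0.1963 0.135 ] out 0.0567 lat 0.0016 zyaw -0.233 F [ 1.  -0.8  0.2] w 0.007 q [ 0.15  0.11  1.81 -0.    1.22  0.39]
tool shift to [0.4888 0.1928 0.13  ] : [0.0033 0.005  0.0016]
```

```bash
python3 -m crank '[[1,0.008,0.006,0,0],[1,0.008,0.008,0,0],[1,0.008,0.010,0,0],[1,0.008,0.010,0,0],[1,0.006,0.010,0,0],[1,0,0,0,0]]'
python3 - <<'E'
from go import *
rep(out(.06,.13))
import cv2
d=arm.snapshot("scene");cv2.imwrite("pics/s2c.png",cv2.convertScaleAbs(cv2.resize(d["frame"][80:230,340:520],None,fx=4,fy=4,interpolation=cv2.INTER_CUBIC),alpha=1.5))
E
```

```text
clock: 4.88
tcp_pos: [0.4795, 0.1606, 0.0899]
orientation: [[-0.231, -0.0, 0.973], [-0.973, 0.003, -0.231], [-0.003, -1.0, -0.001]]
wrist_force: [3.7, 6.5, -5.6]
gripper_width: 0.003
t 4.88 tcp [0.4795 0.1606 0.0899] out 0.0934 lat 0.0017 zyaw -0.233 F [ 3.7  6.5 -5.6] w 0.003 q [0.08 0.12 1.91 0.   1.12 0.31]
tool shift to [0.4888 0.1928 0.13  ] : [-0.0335 -0.04    0.0016]
```

View pics/s2c.png

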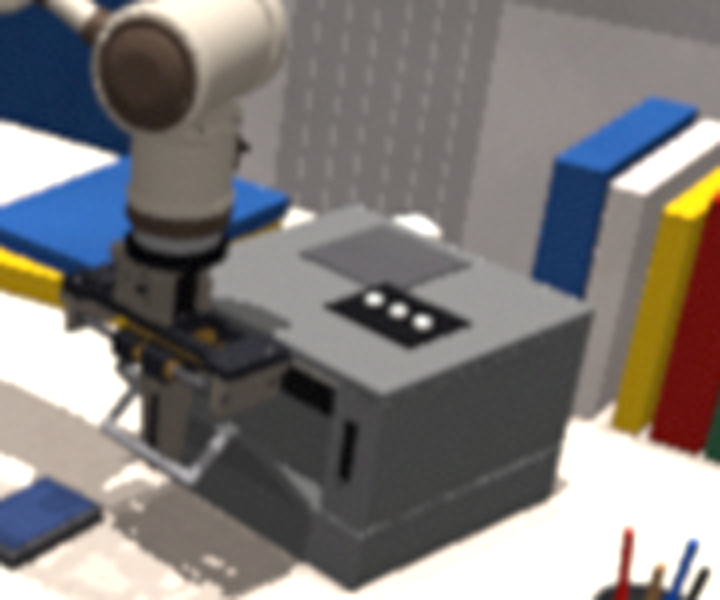

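```bash
python3 -m crank '[[1,-0.003,-0.01,0,0],[1,0,-0.03,0,0],[1,0,-0.035,0,0],[1,-0.02,0,0,0],[1,-0.023,0,0,0],[1,0,0,0,0]]'
python3 - <<'E'
from go import *
rep(out(.06,.13))
import cv2
d=arm.snapshot("wrist");np.savez("wrist3.npz",**d);cv2.imwrite("pics/w3.png",d["frame"])
E
```

```text
clock: 5.68
tcp_pos: [0.4903, 0.205, 0.1666]
orientation: [[-0.228, -0.0, 0.974], [-0.974, -0.001, -0.228], [0.001, -1.0, -0.0]]
wrist_force: [-0.4, 0.5, 0.4]
gripper_width: 0.004
t 5.67 tcp [0.4903 0.205  0.1666] out 0.0478 lat 0.0013 zyaw -0.23 F [-0.4  0.5  0.4] w 0.004 q [ 0.17  0.09  1.77 -0.    1.28  0.4 ]
tool shift to [0.4888 0.1928 0.13  ] : [0.0122 0.0366 0.0013]
```

View pics/w3.png

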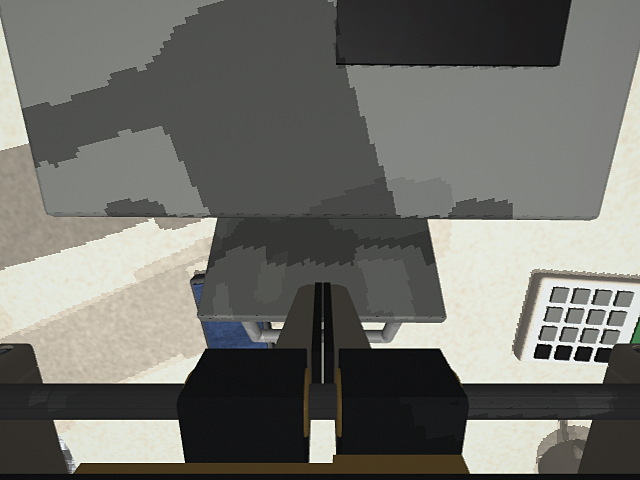

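```bash
python3 -m crank '[[1,0.011,0.02,0,0],[1,0,0.02,0,0],[1,0.006,0.008,0,0],[1,0.006,0.008,0,0],[1,0.004,0.008,0,0],[1,0.004,0.009,0,0],[1,0.003,0.009,0,0],[1,0.002,0.008,0,0],[1,0,0,0,0]]'
python3 - <<'E'
from go import *
rep(out(.085,.0725))
E
```

```text
clock: 6.85
tcp_pos: [0.4819, 0.1697, 0.076]
orientation: [[-0.23, -0.001, 0.973], [-0.973, -0.0, -0.23], [0.0, -1.0, -0.001]]
wrist_force: [0.2, 0.2, 0.3]
gripper_width: 0.011
t 6.85 tcp [0.4819 0.1697 0.076 ] out 0.0841 lat 0.0014 zyaw -0.232 F [0.2 0.2 0.3] w 0.011 q [0.1  0.15 1.9  0.   1.09 0.33]
tool shift to [0.4831 0.1684 0.0725] : [0.0009 0.0035 0.0014]
```

```bash
python3 -m crank '[[1,0.003,0.003,0,0],[1,0,0.001,0,0],[1,0,0,0,0]]'
python3 - <<'E'
from go import *
rep(out(.085,.0725))
E
```

```text
clock: 7.22
tcp_pos: [0.4822, 0.1688, 0.075]
orientation: [[-0.23, 0.001, 0.973], [-0.973, 0.003, -0.23], [-0.004, -1.0, 0.001]]
wrist_force: [-5.7, 6.2, 14.8]
gripper_width: 0.007
t 7.22 tcp [0.4822 0.1688 0.075 ] out 0.0849 lat 0.001 zyaw -0.232 F [-5.7  6.2 14.8] w 0.007 q [0.1  0.15 1.9  0.   1.09 0.33]
tool shift to [0.4831 0.1684 0.0725] : [0.0001 0.0025 0.001 ]
```

```bash
python3 -m crank '[[1,0,-0.05,0,0],[1,0,-0.05,0,0],[0,0,-0.05,0,0.175],[0,0,-0.03,0,0.175],[0,0,0,0,0.175],[0,0,0,0,0.175],[0,0,0,0,0.175],[0,0,0,0,0.175],[0,0,0,0,0]]'
python3 - <<'E'
from go import *
rep(np.array([.4627,-.1729,.25]))
import cv2
d=arm.snapshot("top");np.savez("top4.npz",**d)
e=arm.snapshot("scene")
c=lambda f:cv2.convertScaleAbs(cv2.resize(f,None,fx=4,fy=4,interpolation=cv2.INTER_CUBIC),alpha=1.4)
cv2.imwrite("pics/t4.png",np.hstack([c(d["frame"][160:300,120:220]),c(e["frame"][110:250,350:450])]))
E
```

```text
clock: 8.35
tcp_pos: [0.4813, 0.1669, 0.2525]
orientation: [[-0.958, -0.0, 0.287], [-0.287, -0.0, -0.958], [0.0, -1.0, -0.0]]
wrist_force: [-0.7, -0.0, 0.5]
gripper_width: 0.745
t 8.35 tcp [0.4813 0.1669 0.2525] out 0.0869 lat 0.0014 zyaw -1.28 F [-0.7 -0.   0.5] w 0.745 q [ 0.1  -0.04  1.73  0.    1.45  1.38]
tool shift to [ 0.4627 -0.1729  0.25  ] : [0.1152 0.0025 0.3202]
```

View pics/t4.png

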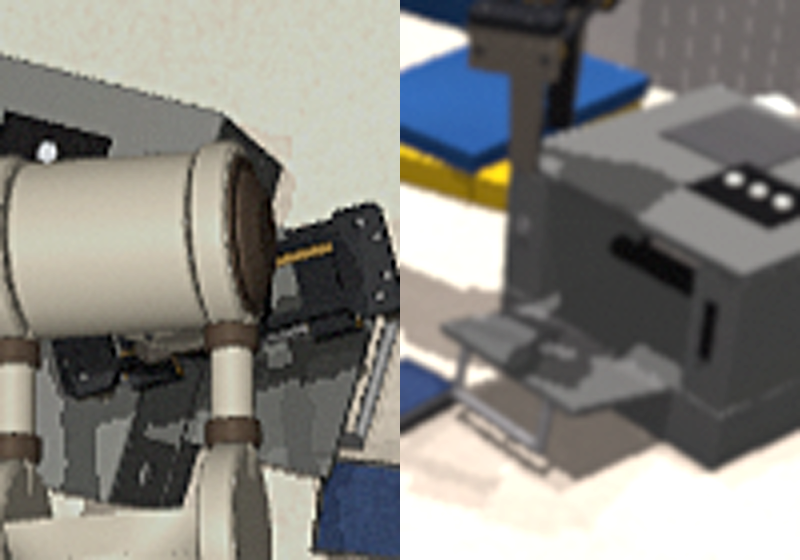

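```bash
python3 -m crank '[[0,0.013,0,0.036,0],[0,0.013,0,0.036,0],[0,0.013,0,0.036,0],[0,0.013,0,0.036,0],[0,0.013,0,0.036,0],[0,0.013,0,0.036,0],[0,0.013,0,0.036,0],[0,0.013,0,0.036,0],[0,0.011,0,0.032,0],[0,0,0,0,0],[0,0,0,0,0]]'
python3 - <<'E'
from go import *
rep(np.array([.4827,-.1729,.25]))
import cv2
d=arm.snapshot("wrist");np.savez("wrist5.npz",**d);cv2.imwrite("pics/w5.png",d["frame"])
E
```

```text
clock: 9.82
tcp_pos: [0.4623, -0.1721, 0.2525]
orientation: [[-0.958, -0.0, 0.286], [-0.286, 0.001, -0.958], [-0.0, -1.0, -0.001]]
wrist_force: [-0.7, -0.2, -0.4]
gripper_width: 1.0
t 9.82 tcp [ 0.4623 -0.1721  0.2525] out 0.4212 lat -0.0577 zyaw -1.281 F [-0.7 -0.2 -0.4] w 1.0 q [-0.6  -0.08  1.77  0.    1.45  0.68]
tool shift to [ 0.4827 -0.1729  0.25  ] : [-0.0193  0.0025  0.0066]
```

View pics/w5.png

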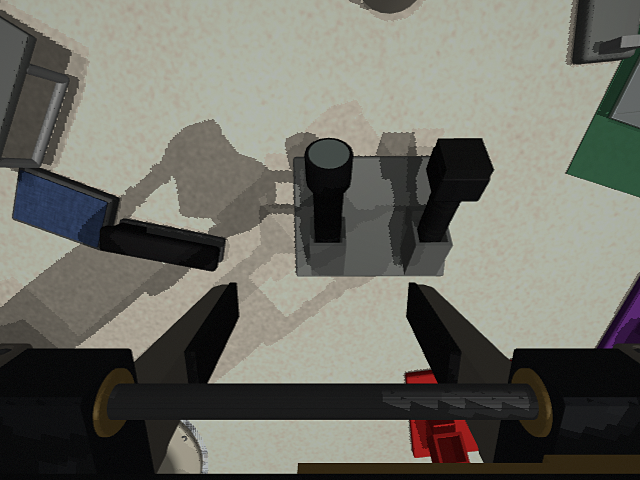

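The wrist view shows the torch in the left socket, with its round lens at (328,155) and the barrel entering the socket near (328,240). The stamp's square head is at right, (460,170).

```bash
python3 - <<'E'
from go import *
from h import *
W=cam("wrist5");T=cam("top0");S=cam("scene0")
print(tri(ray(W,328,155),ray(T,322,230)),tri(ray(W,328,155),ray(S,325.5,235.75)))
L=np.array([.533,-.158,.1355]);a=np.array([.7343,.218,.6428])
print("pred lens",proj(W,L),"mouth",proj(W,L-.105*a), proj(W,L-.105*a+.014*np.array([-.617,-.183,.766])))
f=np.load("wrist5.npz")["frame"]
cv2.imwrite("pics/w5c.png",cv2.convertScaleAbs(cv2.resize(f[125:285,280:500],None,fx=3.6,fy=3.6),alpha=1.8,beta=15))
E
```

```text
(array([ 0.5317, -0.1575,  0.1392]), [np.float64(0.0008418950791400473), np.float64(0.0008418950791400972)]) (array([ 0.5315, -0.1568,  0.1326]), [np.float64(8.215827380090012e-06), np.float64(8.215827380111575e-06)])
pred lens [329.9626 153.7026] mouth [328.085  229.6909] [328.1852 240.6296]
```

View pics/w5c.png

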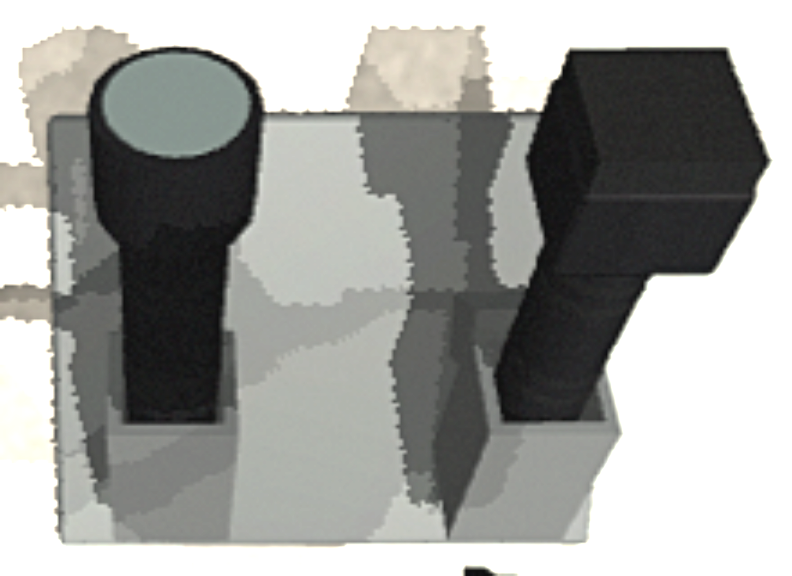

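```bash
python3 -m crank '[[0,-0.019,0.02,0.006,0],[0,0,0.05,0,0],[0,0,0.05,0,0],[0,0,0.035,0,0],[0,0,0.02,0,0],[0,0,0.002,0,0],[0,0,0,0,0]]'
python3 - <<'E'
from go import *
rep(np.array([.4822,-.1725,.0745]))
import cv2
d=arm.snapshot("scene");cv2.imwrite("pics/s6.png",cv2.convertScaleAbs(cv2.resize(d["frame"][170:310,240:380],None,fx=4,fy=4,interpolation=cv2.INTER_CUBIC),alpha=1.5,beta=10))
d=arm.snapshot("wrist");cv2.imwrite("pics/w6.png",d["frame"])
E
```

```text
clock: 10.75
tcp_pos: [0.4829, -0.1727, 0.0765]
orientation: [[-0.958, 0.001, 0.286], [-0.286, -0.001, -0.958], [-0.001, -1.0, 0.001]]
wrist_force: [0.1, -1.2, -0.7]
gripper_width: 0.998
t 10.75 tcp [ 0.4829 -0.1727  0.0765] out 0.4172 lat -0.0779 zyaw -1.281 F [ 0.1 -1.2 -0.7] w 0.998 q [-0.58  0.15  1.89  0.    1.09  0.7 ]
tool shift to [ 0.4822 -0.1725  0.0745] : [ 0.0006  0.002  -0.0004]
```

View pics/s6.png

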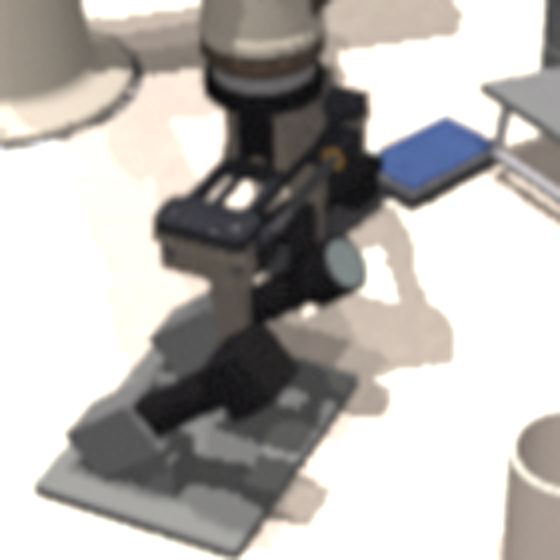

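View pics/w6.png

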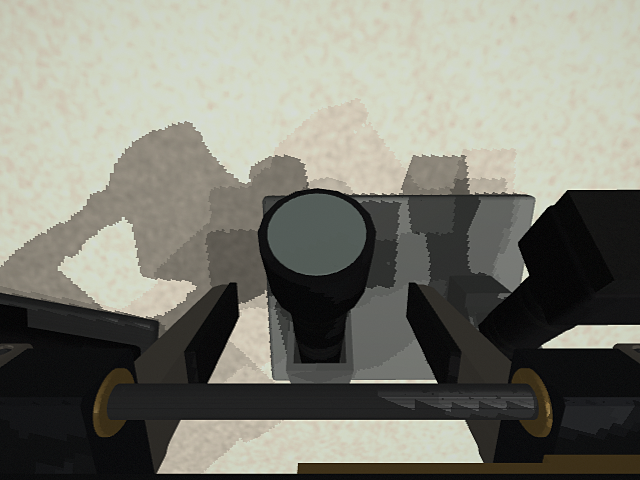

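```bash
python3 -m crank '[[0.9,0,0.001,0,0],[0.9,0,0,0,0],[0.9,0,0,0,0],[0.9,0,0,0,0],[0.9,0,0,0,0],[0.9,0,0,0,0],[0.9,0,0,0,0],[0.9,0,0,0,0],[0.9,0,0,0,0],[0.9,0,0,0,0]]'
python3 -c "
from go import *
rep()"
```

```text
clock: 12.1
tcp_pos: [0.4822, -0.1729, 0.0746]
orientation: [[-0.959, -0.0, 0.285], [-0.285, 0.0, -0.959], [0.0, -1.0, -0.0]]
wrist_force: [0.4, 0.5, 1.0]
gripper_width: 0.296
t 12.1 tcp [ 0.4822 -0.1729  0.0746] out 0.4175 lat -0.0772 zyaw -1.282 F [0.4 0.5 1. ] w 0.296 q [-0.58  0.16  1.9   0.    1.09  0.7 ]
```

```bash
python3 -m crank '[[0.9,-0.0023,-0.0019,0,0],[0.9,-0.0046,-0.0039,0,0],[0.9,-0.0061,-0.0051,0,0],[0.9,-0.0061,-0.0051,0,0],[0.9,-0.0061,-0.0051,0,0],[0.9,0,0,0,0]]'
python3 -c "
from go import *
rep()"
```

```text
clock: 12.85
tcp_pos: [0.5073, -0.1656, 0.0964]
orientation: [[-0.958, 0.001, 0.285], [-0.285, -0.0, -0.958], [-0.001, -1.0, 0.0]]
wrist_force: [0.0, 0.3, -2.1]
gripper_width: 0.296
t 12.85 tcp [ 0.5073 -0.1656  0.0964] out 0.4046 lat -0.1 zyaw -1.282 F [ 0.   0.3 -2.1] w 0.296 q [-0.54  0.18  1.82  0.    1.14  0.74]
```

Weight is on the gripper and there is little side force. I'll keep drawing it out along the slope.

```bash
python3 -m crank '[[0.9,-0.0077,-0.0064,0,0],[0.9,-0.0077,-0.0064,0,0],[0.9,-0.0077,-0.0064,0,0],[0.9,-0.0077,-0.0064,0,0],[0.9,-0.0077,-0.0064,0,0],[0.9,0,-0.02,0,0],[0.9,0,-0.03,0,0],[0.9,0,-0.03,0,0],[0.9,0,-0.02,0,0],[0.9,0,0,0,0],[0.9,0,0,0,0]]'
python3 - <<'E'
from go import *
rep()
import cv2
d=arm.snapshot("scene");np.savez("scene7.npz",**d);cv2.imwrite("pics/s7.png",cv2.convertScaleAbs(cv2.resize(d["frame"][140:290,240:400],None,fx=4,fy=4,interpolation=cv2.INTER_CUBIC),alpha=1.5,beta=10))
d=arm.snapshot("wrist");np.savez("wrist7.npz",**d);cv2.imwrite("pics/w7.png",d["frame"])
E
```

```text
clock: 14.22
tcp_pos: [0.5429, -0.1545, 0.2266]
orientation: [[-0.959, -0.002, 0.285], [-0.285, 0.001, -0.959], [0.001, -1.0, -0.001]]
wrist_force: [0.3, 0.4, -1.7]
gripper_width: 0.299
t 14.22 tcp [ 0.5429 -0.1545  0.2266] out 0.3857 lat -0.1321 zyaw -1.282 F [ 0.3  0.4 -1.7] w 0.299 q [-0.49  0.12  1.61 -0.    1.41  0.79]
```

View pics/s7.png

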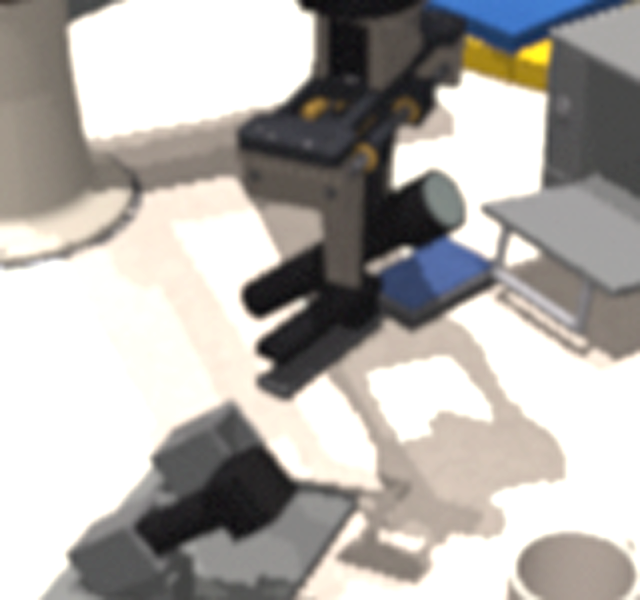

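View pics/w7.png

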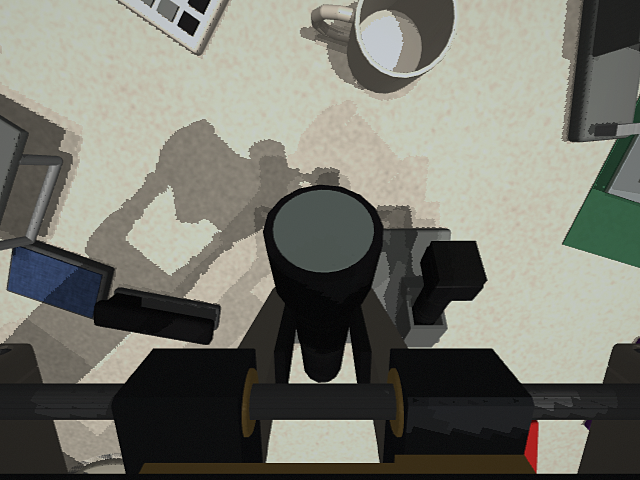

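```bash
python3 -m crank '[[0.9,0,0,-0.03,0],[0.9,0,0,-0.03,0],[0.9,0,0,-0.03,0],[0.9,0,0.02,-0.03,0],[0.9,0,0.035,-0.03,0],[0.9,0,0.04,-0.01,0],[0.9,0,0.04,0,0],[0.9,0,0.018,0,0],[0.9,0,0,0,0],[0.9,0,0,0,0]]'
python3 - <<'E'
from go import *
rep(np.array([.5,0,.056]))
import cv2
d=arm.snapshot("scene");np.savez("scene8.npz",**d);cv2.imwrite("pics/s8.png",cv2.convertScaleAbs(cv2.resize(d["frame"][140:290,260:420],None,fx=4,fy=4,interpolation=cv2.INTER_CUBIC),alpha=1.5,beta=10))
E
```

```text
clock: 15.58
tcp_pos: [0.4983, -0.0017, 0.0754]
orientation: [[-0.959, 0.001, 0.285], [-0.285, -0.0, -0.959], [-0.001, -1.0, 0.001]]
wrist_force: [-0.2, 0.5, -2.5]
gripper_width: 0.295
t 15.57 tcp [ 0.4983 -0.0017  0.0754] out 0.2471 lat -0.0537 zyaw -1.282 F [-0.2  0.5 -2.5] w 0.295 q [-0.25  0.12  1.93  0.    1.09  1.04]
tool shift to [0.5   0.    0.056] : [-0.0021  0.0194 -0.0011]
```

View pics/s8.png

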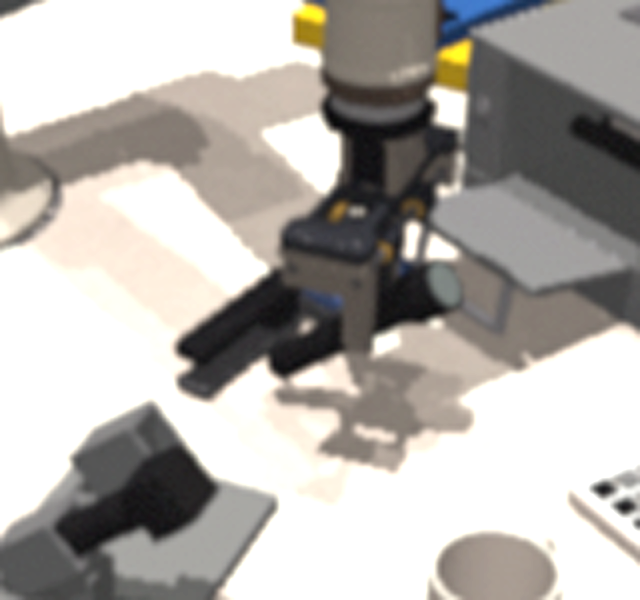

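```bash
python3 -m crank '[[0.9,0,0.010,0,0],[0.9,0,0.008,0,0],[0.9,-0.003,0.005,0,0],[0.9,-0.004,0.005,0,0],[0.9,-0.003,0.005,0,0],[0.9,0,0,0,0]]'
python3 - <<'E'
from go import *
rep(np.array([.5,0,.056]))
E
```

```text
clock: 16.38
tcp_pos: [0.5084, 0.0013, 0.042]
orientation: [[-0.959, 0.002, 0.285], [-0.285, -0.0, -0.959], [-0.001, -1.0, 0.001]]
wrist_force: [3.3, 1.4, 3.2]
gripper_width: 0.293
t 16.38 tcp [0.5084 0.0013 0.042 ] out 0.2419 lat -0.0628 zyaw -1.282 F [3.3 1.4 3.2] w 0.293 q [-0.24  0.2   1.92  0.    1.02  1.05]
tool shift to [0.5   0.    0.056] : [ 0.0084 -0.0141 -0.0011]
```

```bash
python3 -m crank '[[0.9,-0.003,0.006,0,0],[0.9,-0.003,0.006,0,0],[0.9,-0.002,0.006,0,0],[0.9,-0.002,0.006,0,0],[0.9,0,0,0,0]]'
python3 - <<'E'
from go import *
rep(np.array([.5,0,.056]))
import cv2
d=arm.snapshot("scene");np.savez("scene9.npz",**d);cv2.imwrite("pics/s9.png",cv2.convertScaleAbs(cv2.resize(d["frame"][160:280,290:410],None,fx=5,fy=5,interpolation=cv2.INTER_CUBIC),alpha=1.5,beta=10))
E
```

```text
clock: 17.0
tcp_pos: [0.5156, 0.0043, 0.0165]
orientation: [[-0.958, -0.003, 0.285], [-0.285, 0.0, -0.958], [0.003, -1.0, -0.001]]
wrist_force: [0.3, -0.8, 1.1]
gripper_width: 0.293
t 17.0 tcp [0.5156 0.0043 0.0165] out 0.2373 lat -0.0692 zyaw -1.282 F [ 0.3 -0.8  1.1] w 0.293 q [-0.23  0.26  1.91 -0.    0.98  1.06]
tool shift to [0.5   0.    0.056] : [ 0.0163 -0.0394 -0.0004]
```

View pics/s9.png

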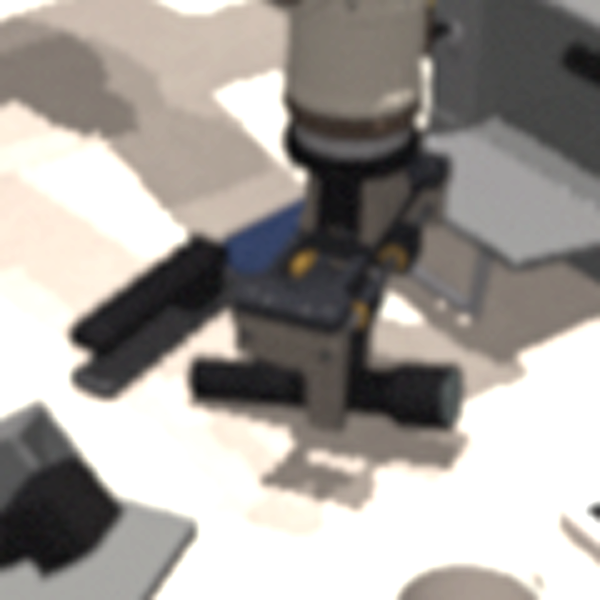

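```bash
python3 -m crank '[[0.9,-0.001,0.004,0,0],[0.9,-0.001,0.004,0,0],[0.9,0,0.001,0,0],[0.9,0,0,0,0]]'
python3 - <<'E'
from go import *
rep(np.array([.5,0,.056]))
E
```

```text
clock: 17.55
tcp_pos: [0.5185, 0.0049, 0.0085]
orientation: [[-0.959, -0.001, 0.285], [-0.285, 0.0, -0.959], [0.001, -1.0, -0.0]]
wrist_force: [-1.1, -0.2, 0.8]
gripper_width: 0.298
t 17.55 tcp [0.5185 0.0049 0.0085] out 0.2361 lat -0.0719 zyaw -1.282 F [-1.1 -0.2  0.8] w 0.298 q [-0.22  0.28  1.9   0.    0.96  1.06]
tool shift to [0.5   0.    0.056] : [ 0.0192 -0.0475 -0.0006]
```

```bash
python3 -m crank '[[0.9,0,-0.02,0,0],[0.9,0,-0.04,0,0],[0.9,0,-0.05,0,0],[0.9,0,-0.03,0,0],[0.9,0,-0.01,0,-0.175],[0.9,0,0,0,-0.175],[0.9,0,0,0,-0.175],[0.9,0,0,0,-0.175],[0.9,0,0,0,-0.175],[0.9,0,0,0,-0.176],[0.9,0,0,0,0],[0.9,0,0,0,0]]'
python3 - <<'E'
from go import *
rep(out(.124,.16))
import cv2
for n in("scene","top","wrist"):
    d=arm.snapshot(n);np.savez(n+"10.npz",**d)
    f=d["frame"]
    if n=="scene":f=cv2.convertScaleAbs(cv2.resize(f[120:270,320:480],None,fx=4,fy=4,interpolation=cv2.INTER_CUBIC),alpha=1.5,beta=10)
    cv2.imwrite(f"pics/{n}10.png",f)
E
```

```text
clock: 19.05
tcp_pos: [0.5185, 0.0049, 0.1583]
orientation: [[-0.232, -0.001, 0.973], [-0.973, 0.0, -0.232], [-0.0, -1.0, -0.001]]
wrist_force: [1.1, 0.3, -2.4]
gripper_width: 0.293
t 19.05 tcp [0.5185 0.0049 0.1583] out 0.2361 lat -0.0719 zyaw -0.234 F [ 1.1  0.3 -2.4] w 0.293 q [-0.22  0.06  1.81  0.    1.26  0.01]
tool shift to [0.4742 0.1305 0.16  ] : [-0.1119 -0.0017 -0.0722]
```

View pics/scene10.png

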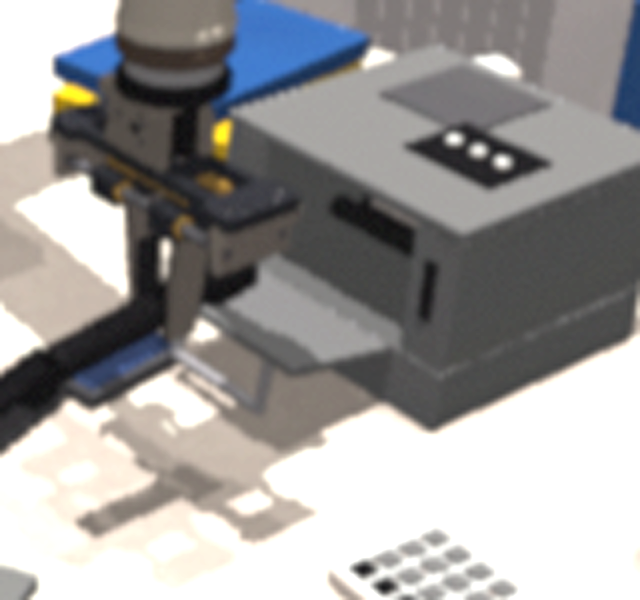

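View pics/wrist10.png

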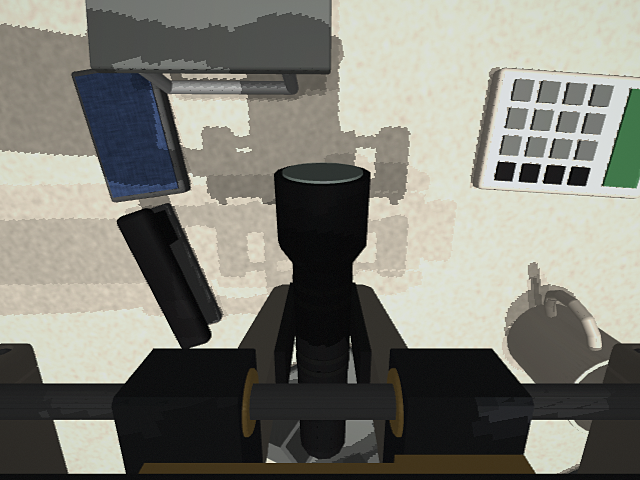

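View pics/top10.png

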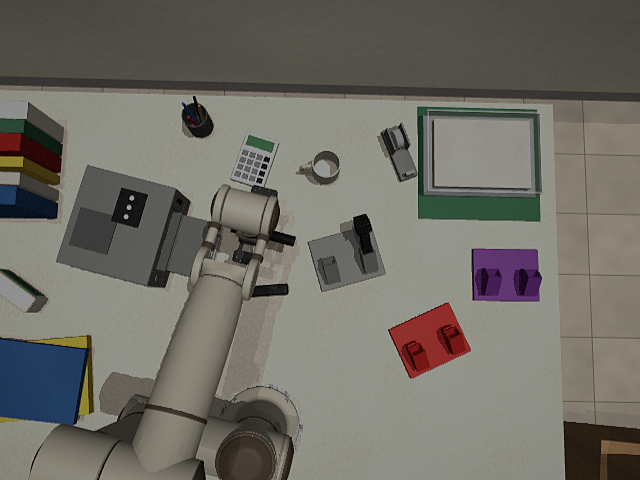

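```bash
python3 - <<'E'
from go import *
from h import *
W=cam("wrist10");K,R,t=W
def at(u,v,dep):
    o,d=ray(W,u,v);return o+d*dep
L=at(322,174,343.6*.04/95.5);Tl=at(322.5,447,343.6*.028/43)
# ellipse: view ray vs axis
ax=lambda e:np.array([xp[0]*np.cos(e),xp[1]*np.cos(e),np.sin(e)])
o,d=ray(W,322,174);d/=np.linalg.norm(d)
for e in(-.1,0,.1,.2,.3):print(e,"foreshort",-ax(e)@d)
print("lens",L,"tail",Tl,"len",np.linalg.norm(L-Tl),"tilt",np.arcsin((L-Tl)[2]/np.linalg.norm(L-Tl)),"depth")
tcp=np.array(arm.get_state()["tcp_pos"])
for e in(0,.08,.15,.25):
  for g in(.011,.014,.018):
    G=tcp+[0,0,.017];M=G-g*ax(e);print(e,g,"lens",proj(W,M+.0825*ax(e)),"tail bottom/top",proj(W,M-.0825*ax(e)),proj(W,M-.0825*ax(e)+[0,0,.014]),proj(W,M+.0825*ax(e)+[0,0,.02]))
f=np.load("wrist10.npz")["frame"]
cv2.imwrite("pics/w10c.png",cv2.convertScaleAbs(cv2.resize(f[150:470,240:400],None,fx=1.8*2,fy=1.8),alpha=2.5,beta=20))
E
```

```text
-0.1 foreshort -0.010686310730403166
0 foreshort 0.08919454048478949
0.1 foreshort 0.18818418933525324
0.2 foreshort 0.28529356397130173
0.3 foreshort 0.379552379621663
lens [0.534  0.0713 0.1821] tail [ 0.4932 -0.1014  0.1524] len 0.17986094231556843 tilt 0.1654936498784429 depth
0 0.011 lens [322.9221 164.8392] tail bottom/top [323.4128 459.8112] [323.4626 483.0536] [322.9503 168.3064]
0 0.014 lens [322.9338 171.8827] tail bottom/top [323.4195 463.8533] [323.4696 487.2796] [322.9636 176.3569]
0 0.018 lens [322.9492 181.1477] tail bottom/top [323.4284 469.1878] [323.4788 492.8527] [322.981  186.9258]
0.08 0.011 lens [322.9303 166.2954] tail bottom/top [323.3882 448.2595] [323.4345 469.8291] [322.9611 170.1366]
0.08 0.014 lens [322.942  173.5189] tail bottom/top [323.3941 451.8511] [323.4405 473.5482] [322.9743 178.4265]
0.08 0.018 lens [322.9574 182.9816] tail bottom/top [323.4017 456.5806] [323.4483 478.4414] [322.9916 189.2571]
0.15 0.011 lens [322.9396 168.6019] tail bottom/top [323.3671 438.2043] [323.4105 458.4306] [322.973  172.9579]
0.15 0.014 lens [322.9512 175.9345] tail bottom/top [323.3722 441.4313] [323.4157 461.7443] [322.9861 181.4012]
0.15 0.018 lens [322.9664 185.5043] tail bottom/top [323.379  445.6733] [323.4225 466.0959] [323.0031 192.3836]
0.25 0.011 lens [322.9563 173.7324] tail bottom/top [323.3376 423.9607] [323.3774 442.4435] [322.9944 179.1929]
0.25 0.014 lens [322.9676 181.1217] tail bottom/top [323.3418 426.71  ] [323.3815 445.2321] [323.0071 187.7356]
0.25 0.018 lens [322.9822 190.7124] tail bottom/top [323.3473 430.3158] [323.387  448.8856] [323.0234 198.774 ]
```

View pics/w10c.png

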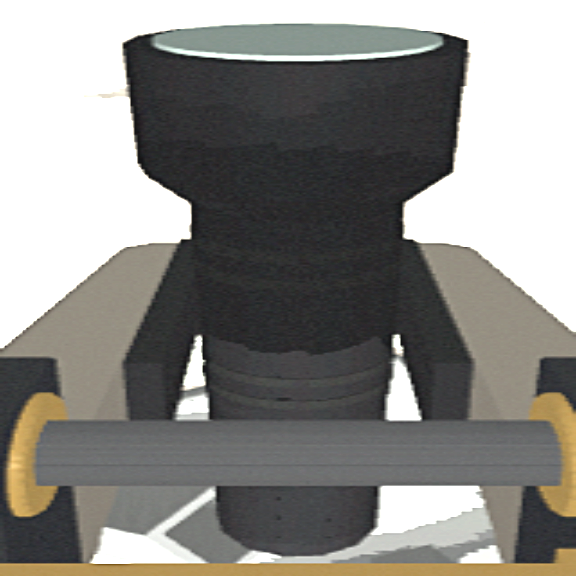

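```bash
python3 -m crank '[[0.9,0,0.03,0,0],[0.9,0,0.04,0,0],[0.9,0,0.04,0,0],[0.9,0,0.025,0,0],[0.9,0,0.01,0,0],[0.9,-0.001,0.004,0,0],[0.9,0,0.003,0,0],[0.9,0,0.002,0,0],[0.9,0,0,0,0]]'
python3 - <<'E'
from go import *
rep()
E
```

```text
clock: 20.32
tcp_pos: [0.5203, 0.0057, 0.0056]
orientation: [[-0.229, 0.003, 0.973], [-0.973, -0.0, -0.229], [-0.0, -1.0, 0.003]]
wrist_force: [1.1, 2.9, 2.4]
gripper_width: 0.296
t 20.32 tcp [0.5203 0.0057 0.0056] out 0.2349 lat -0.0734 zyaw -0.231 F [1.1 2.9 2.4] w 0.296 q [-0.22  0.29  1.9   0.    0.95  0.01]
```

```bash
python3 -m crank '[[0.9,-0.001,0.002,0,0],[0.9,0,0.0015,0,0],[0.9,0,0,0,0]]'
python3 - <<'E'
from go import *
rep()
E
```

```text
clock: 20.7
tcp_pos: [0.5201, 0.0066, 0.0023]
orientation: [[-0.229, 0.001, 0.973], [-0.973, -0.0, -0.229], [0.0, -1.0, 0.001]]
wrist_force: [-1.0, 1.7, 9.3]
gripper_width: 0.295
t 20.7 tcp [0.5201 0.0066 0.0023] out 0.2341 lat -0.0731 zyaw -0.231 F [-1.   1.7  9.3] w 0.295 q [-0.22  0.3   1.9  -0.    0.94  0.01]
```

Now I'll raise it and measure the tilt again.

```bash
python3 -m crank '[[0.9,0,-0.02,0,0],[0.9,0,-0.05,0,0],[0.9,0,-0.05,0,0],[0.9,0,-0.036,0,0],[0.9,0,0,0,0],[0.9,0,0,0,0]]'
python3 - <<'E'
from go import *
import cv2
d=arm.snapshot("wrist");np.savez("wrist11.npz",**d)
rep(out(.124,.158))
f=d["frame"]
cv2.imwrite("pics/w11c.png",cv2.convertScaleAbs(cv2.resize(f[150:470,240:400],None,fx=1.8*2,fy=1.8),alpha=2.5,beta=20))
E
```

```text
clock: 21.45
tcp_pos: [0.5178, 0.007, 0.1548]
orientation: [[-0.229, -0.004, 0.973], [-0.973, 0.001, -0.229], [0.0, -1.0, -0.004]]
wrist_force: [0.0, 0.2, -3.3]
gripper_width: 0.293
t 21.5 tcp [0.5175 0.0071 0.1543] out 0.2342 lat -0.0703 zyaw -0.231 F [-0.2  0.3 -3.2] w 0.292 q [-0.22  0.07  1.82 -0.    1.26  0.01]
tool shift to [0.4742 0.1305 0.158 ] : [-0.1102 -0.0034 -0.0704]
```

View pics/w11c.png

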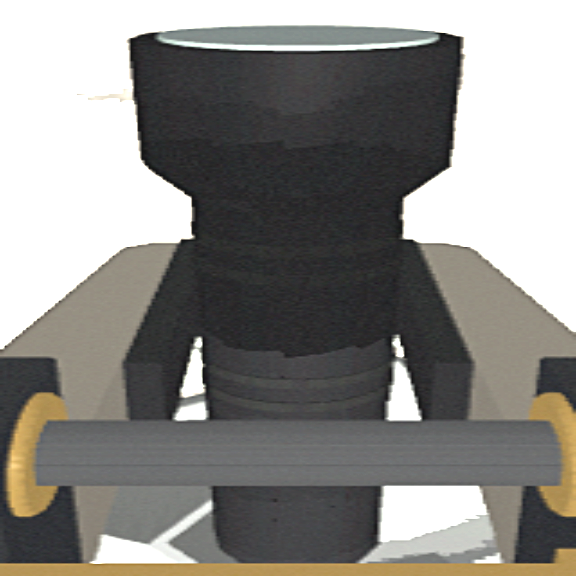

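```bash
python3 -m crank '[[0.9,-0.01,0,-0.01,0],[0.9,-0.02,0,-0.013,0],[0.9,-0.02,0,-0.013,0],[0.9,-0.02,0,-0.012,0],[0.9,-0.02,0,-0.011,0],[0.9,-0.014,0,-0.008,0],[0.9,-0.006,0.01,-0.003,0],[0.9,0,0.02,0,0],[0.9,0,0.015,0,0],[0.9,0,0.006,0,0],[0.9,0,0,0,0],[0.9,0,0,0,0]]'
python3 - <<'E'
from go import *
import cv2
rep(out(.124,.103))
for n in("scene","top","wrist"):
    d=arm.snapshot(n);np.savez(n+"12.npz",**d);f=d["frame"]
    if n=="scene":f=cv2.convertScaleAbs(cv2.resize(f[100:250,340:500],None,fx=4,fy=4,interpolation=cv2.INTER_CUBIC),alpha=1.5,beta=10)
    cv2.imwrite(f"pics/{n}12.png",f)
E
```

```text
clock: 23.0
tcp_pos: [0.477, 0.1298, 0.1069]
orientation: [[-0.229, 0.001, 0.973], [-0.973, 0.0, -0.229], [-0.0, -1.0, 0.001]]
wrist_force: [-0.2, 0.5, -3.1]
gripper_width: 0.295
t 23.0 tcp [0.477  0.1298 0.1069] out 0.1241 lat -0.0029 zyaw -0.231 F [-0.2  0.5 -3.1] w 0.295 q [ 0.02  0.06  1.93 -0.    1.15  0.25]
tool shift to [0.4742 0.1305 0.103 ] : [-0.      0.0039 -0.0029]
```

View pics/scene12.png

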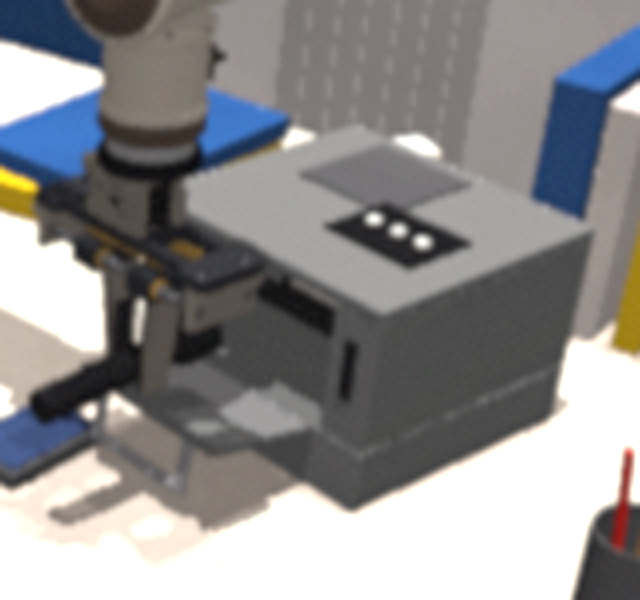

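View pics/wrist12.png

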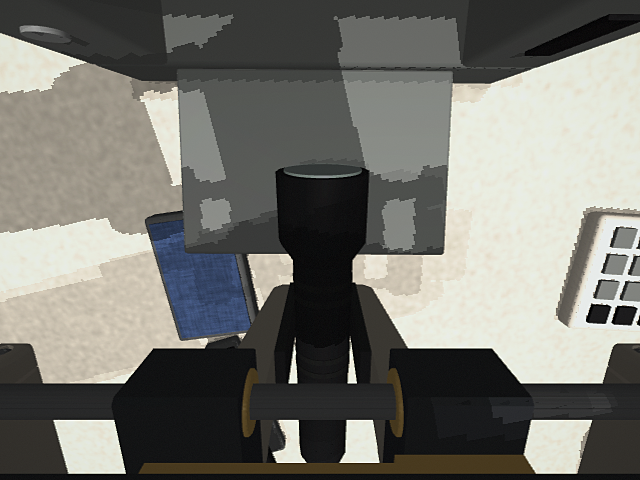

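View pics/top12.png

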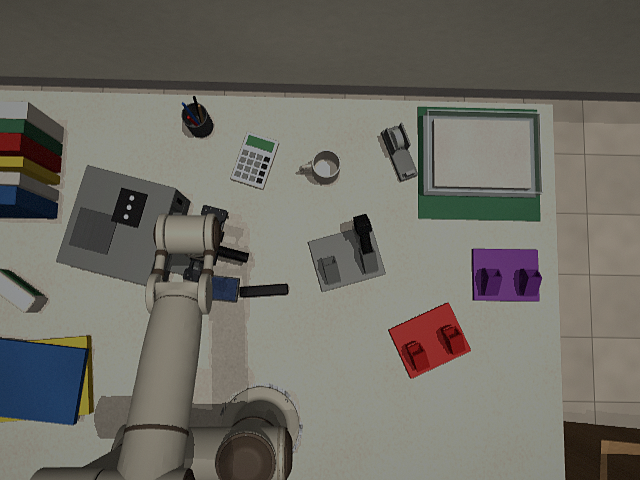

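```bash
python3 -m crank '[[0.9,0,0.005,-0.002,0],[0.9,0,0,0,0],[0.9,0,0,0,0],[0.9,0,0,0,0],[0.9,0,0,0,0]]'
python3 - <<'E'
from go import *
from h import *
d=arm.snapshot("wrist");np.savez("wrist13.npz",**d);cv2.imwrite("pics/wrist13.png",d["frame"])
W=cam("wrist13");g=cv2.cvtColor(d["frame"],cv2.COLOR_BGR2GRAY)
row=lambda v:np.where(g[v,230:420]<45)[0]+230
print([(v,row(v).min(),row(v).max()) for v in(178,190,205)])
o,dd=ray(W,322,171);L=o+dd*343.6*.04/93;e=L-F
print("lens",L,"mouth x,y,z",e@xp,e@yp,e[2]-.115)
rep()
E
```

```text
clock: 23.78
tcp_pos: [0.4745, 0.1303, 0.1013]
orientation: [[-0.229, 0.0, 0.973], [-0.973, -0.0, -0.229], [-0.0, -1.0, 0.0]]
wrist_force: [-0.2, -0.6, -2.8]
gripper_width: 0.295
[(178, np.int64(276), np.int64(368)), (190, np.int64(276), np.int64(367)), (205, np.int64(277), np.int64(367))]
lens [0.4898 0.1976 0.1205] mouth x,y,z -0.05503482799101523 0.00014673912598507906 0.005519643020863149
t 23.82 tcp [0.4745 0.1303 0.1013] out 0.1241 lat -0.0003 zyaw -0.231 F [ 0.1 -0.6 -3. ] w 0.296 q [0.02 0.07 1.94 0.   1.14 0.25]
```

View pics/wrist13.png

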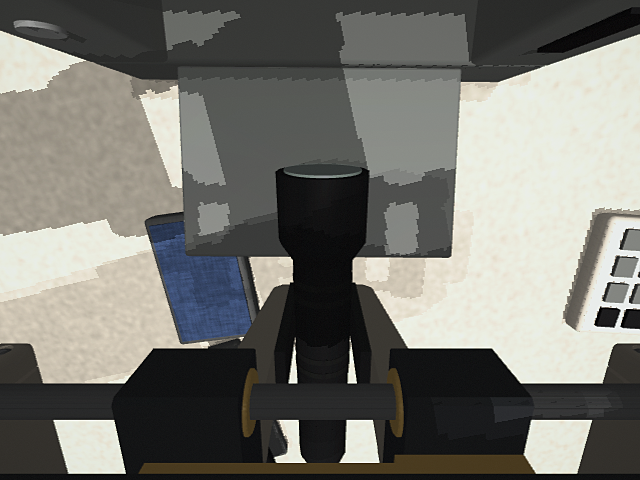

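The lens at (322,171) sits centred over the open flap, about 55 mm outside the mouth and 5 mm above its centre. It is close to level and nothing touches it, so I'm handing in.

```bash
python3 -c "
from bench import arm
print(arm.job_done())"
```

```text
the job is handed in; nothing more can be done
None
```

I pulled the flap all the way down and handed the job in at about 24 s, with the torch held level in front of the mouth. No verdict was reported.

- **Flap:** I hooked the handle with the closed fingers to open it partway. Then I pressed the panel down from its inner side until it met its stop, at about 15 N. The later pictures still show it nearly level.
- **Torch:** I drew it out along the 40° slope. The tool only turns about its own vertical axis, so I levelled the torch by pressing its tail on the desk so it pivoted in the grip. The first press left it about 0.16 rad off level, too close to the 0.2 limit. A second press brought it to about 0.08 rad, estimated from the lens ellipse in the wrist picture.
- **Last checks:** the lens measured about 55 mm outside the front face, 0 mm sideways and 5 mm above the mouth centre. The gripper was closed on the barrel, and the wrist force was about 3 N against roughly 2 N of torch weight, so I saw no sign of contact.
- **Other things:** the stamp, mug, calculator and stapler look unmoved in the last top view. I did not measure them or check the ink pad.

No check failed. One measurement disagreed: at the start, the top and scene views put the printer about 12 mm apart, and combining the two views with a later wrist view settled its position.

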